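# Turn the recipe card over its spine

### The job

The stiff recipe card on the ring-spined card stand lies a little ajar on its left side. Push the card up and over the spine with the fingertips, then press it down so that it lies flat on the right side of the stand. Do not pinch or grip the card, do not lift or shove the stand, and leave the glass, the tub and the spice jar alone.

Things in the scene. Friction and masses are not known exactly. Their poses are not given: they have to be found in the camera images.
- stand: Low card stand, loose on the worktop, about 1.8 kg: two aluminium beds side by side with a row of three steel rings between them, 170 mm along the spine, 190 mm across the beds. Origin: centre of its underside. Its x axis runs along the spine (away from the robot at yaw 0), its y axis to the left bed, z up. Beds: tops 48 mm above the worktop, 6 mm thick, reaching 95 mm to either side of the spine; below them a grey plinth reaches 67 mm to either side.
- spine_mid (a point): Middle of the hinge axis of the card, 50 mm above the worktop at the centre of the stand; axes as the stand's.
- leaf (a joint): Angle of the card about the spine: 0 = flat on the left bed (stand +y), 1.57 = standing upright, 3.14 = flat on the right bed (stand -y), where it stops. It starts between 0.15 and 0.5. The hinge is stiff (about 0.09 N m of friction), so that the card stays at any angle where it is left; under 2 N at the tab turns it.
- leaf_mid (a point): Centre of the card, on its mid plane, 59 mm from the hinge axis. The card is a white rigid sheet 4 mm thick, 150 mm along the spine, from 6 to 112 mm from the axis. Axes move with the card: x along the spine, y from the spine towards the thumb tab, z out of the face that is up at joint value 0.
- leaf_tab (a point): Thumb tab on the free edge, half-way along it: this point is on the card's mid plane 124 mm from the hinge axis; the tab is 46 mm wide along the spine, 4 mm thick, and ends 135 mm from the axis, so that it stands 40 mm out beyond the bed with nothing under it but the worktop. Axes as leaf_mid.
- tasting_glass: Small clear glass with a green band, 58 mm across, 82 mm tall, standing beyond the far end of the stand; origin: centre of its underside. To be left alone.
- topping_tub: Small square clear tub with dark contents, 69 mm wide, 75 mm tall, standing beyond the far end of the stand; origin: centre of its underside. To be left alone.
- spice_jar: Spice jar with dark cap, 44 mm across, 105 mm tall, standing to the right of the stand; origin: centre of its underside. To be left alone.

How it is judged:
By the outcome, as a careful person would: the job done as asked, in the order asked, and still so for the second after the job is handed in, with the robot touching nothing.
It also fails if it takes over 35 s, if anything falls off the work surface, if the arm or the gripper's body presses on something with over 40 N, if the wrist force passes 120 N, or if a joint passes its speed limit or range.

### The arm

A 7-joint arm with a two-finger parallel gripper is mounted at the origin on a cart in front of the work surface, level with it; the furniture and walls round the work are solid. World frame = base frame: x ahead of the robot, y to its left, z up, the work surface at z = 0. Lengths are in m, angles in rad, forces in N, time in s.
With the tool pointing down it reaches from about 0.425 to 0.925 m from the base axis. Payload 6.8 kg.
Tool frame: the origin (TCP) lies midway between the tips of the shut fingers; the grasp point (between the pads) lies 19 mm behind it; z points along the fingers, y is the line along which they close (so a half turn about z gives the same grasp; the last joint's range is limited). The gripper opens to 85 mm and grips with 20 to 120 N. Pads are 22 mm wide; open, the fingers measure 114 mm over their backs; the gripper's body (76 mm by 85 mm) begins 54 mm behind the grasp point. The pads swing forward as they close: fully open they stand 13 mm farther back than shut.
Start: joints at [-1.241, 0.477, 0.022, 1.555, -0.011, 1.109, -0.083], TCP at [0.286, 0.611, 0.231] pointing down, gripper open.
Joint ranges: [-2.96, 2.96], [-0.34, 2.1], [-1.41, 1.46], [0.24, 2.44], [-1.37, 4.51], [0.17, 1.92], [-2.96, 2.96]. Speed limits (rad/s): [2.39, 2.39, 3.14, 3.14, 3.14, 3.14, 3.14].

### API

Orientations are given as a unit quaternion [w, x, y, z].
In Python, from station import bot gives the robot as it stands.
- The arm moves only by the tool jog_arm, never from a script. Its argument "rows" is a list of rows, each an object of numbers: "fingers": the finger opening in mm, from 0 to 85.4; "x", "y", "z": the shift along the tool's x, y, z in mm; "ax", "ay", "az": the turn, a rotation vector about the tool's x, y, z in degrees. A call has exactly 8 rows; each row shifts and turns the commanded pose from where the row before left it, along the tool's axes as they then stand; what a row does not reach is not made up. A row lasts 1/10 s, in which the tool goes at most 50 mm and 8.59 degrees, less where a joint would pass 70% of its speed; a pose out of reach is approached as far as the arm can. A call with a gripper value outside its range is refused whole. The fingers move at their own pace and stop on an object; "force" is the grip in N (left out, the last holds). Time passes only in rows, so rows that do not move let the fingers close, or fill a call up. It gives the time, the measured TCP pose, the force, the opening and the grip force at its end, in the units of the state.
- bot.get_obs(): the state, without advancing time (a new reading comes with each control period).
- bot.read_camera(name): name is "scene" or "top"; returns a dict with "pixels" (480x640x3 uint8, red, green, blue), "vertical_fov" (degrees; the focal length in pixels is half the picture's height over the tangent of half this angle, whatever the lens; pixels are square), "cx", "cy" (the principal point, pixels), "world_from_camera" (4x4, takes a point from camera to world coordinates). Camera axes: x right, y down, z forward; pixel columns grow to the right and rows downward; lengths in m; the calibration is good to about 2 mm. A picture is of the moment at which its call begins. There is no depth.
- bot.hand_in(): hands the job in; it is judged then, once.
The state is a dict: "t": time; "q": joint angles; "joint_vel": joint speeds; "joint_torque": joint torques, N m; "eef_pos": TCP position; "tool_rot": TCP orientation; "contact_force": force on the tool from outside, world axes, zero at the start; "torque": the same for the moment, N m; "gripper_width": opening from 0.0 (shut) to 1.0 (fully open); "grasp_force": force on a finger pad.
Only numpy, scipy, OpenCV 4.12 (cv2) and the standard library are available. Lean on these libraries where they do the work, as an engineer would, in place of code of your own. Each camera call takes 0.05 s, during which the arm holds its last target. There are 200 camera calls.

## Working session

There is one attempt and no reset: what is moved stays moved. The work goes in short steps, Python scripts to look and compute and a tool call to move; the robot and the scene stay as the last step left them, time stands still between calls to the robot, and variables do not carry over. Pictures are saved under pics/ and viewed, at most 10 in all, crops included, and the job is handed in when it is done.

Besides the shell and the picture viewer there is one more tool, called after "Request:" as name([rows], argument=value, ...), one row to a line, values as JSON. jog_arm: Moves the arm, as the interface text tells. Its arguments: {"type":"object","properties":{"rows":{"type":"array","items":{"type":"object","properties":{"fingers":{"type":"number"},"x":{"type":"number"},"y":{"type":"number"},"z":{"type":"number"},"ax":{"type":"number"},"ay":{"type":"number"},"az":{"type":"number"}}}},"force":{"type":"number"}},"required":["rows"]}

```bash
mkdir -p pics
cat > h.py <<'E'
import numpy as np, cv2
from station import bot
def cam(n,f=None):
    c=bot.read_camera(n)
    if f: cv2.imwrite('pics/'+f,c['pixels'][:,:,::-1])
    return c
def ray(c,u,v):
    f=240/np.tan(np.radians(c['vertical_fov'])/2)
    T=np.array(c['world_from_camera'])
    d=T[:3,:3]@np.array([(u-c['cx'])/f,(v-c['cy'])/f,1]); return T[:3,3],d
def onz(c,u,v,z):
    o,d=ray(c,u,v); return o+d*(z-o[2])/d[2]
def proj(c,p):
    f=240/np.tan(np.radians(c['vertical_fov'])/2)
    T=np.array(c['world_from_camera']); q=T[:3,:3].T@(np.array(p)-T[:3,3]); return f*q[0]/q[2]+c['cx'],f*q[1]/q[2]+c['cy']
E
python3 - <<'E'
from h import *
for n in('scene','top'):
    c=cam(n,n+'0.png'); print(n,c['vertical_fov'],np.round(c['world_from_camera'],3).tolist())
print(bot.get_obs())
E
```

```text
scene 56.897603546798265 [[-0.443, -0.593, 0.672, 0.074], [-0.896, 0.293, -0.333, 0.357], [0.001, -0.75, -0.662, 0.627], [0.0, 0.0, 0.0, 1.0]]
top 54.57355663786941 [[0.001, -0.996, 0.089, 0.54], [-0.999, -0.005, -0.041, 0.094], [0.041, -0.089, -0.995, 0.933], [0.0, 0.0, 0.0, 1.0]]
{'t': 0.1, 'q': array([-1.2410922 ,  0.47775071,  0.0223223 ,  1.55634602, -0.01148909,
        1.10929227, -0.08307406]), 'joint_vel': array([-4.13048905e-05, -2.63059369e-03,  2.05722725e-03, -9.55947125e-04,
        4.69219217e-04,  1.21463462e-03,  8.66018856e-04]), 'joint_torque': array([ 4.65749137e-03, -5.97755921e+01,  1.61355838e+00, -2.81957442e+01,
        1.27949865e-02,  5.02249139e-03,  2.61552742e-05]), 'eef_pos': array([0.28594338, 0.61085535, 0.230403  ]), 'tool_rot': array([-1.20759459e-04,  2.17124280e-01,  9.76143612e-01, -8.25411889e-04]), 'contact_force': array([ 0.74605969,  0.15334162, -0.09738218]), 'torque': array([-0.00658108, -0.03487849,  0.06105893]), 'grasp_force': 0.0, 'gripper_width': 0.997593683070247}
```

View pics/scene0.png

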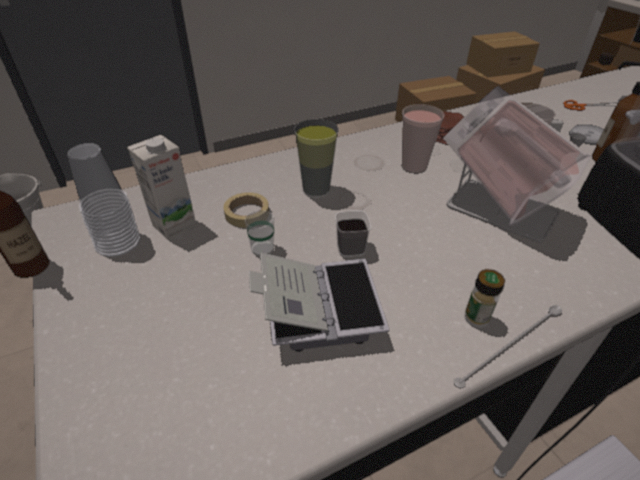

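View pics/top0.png

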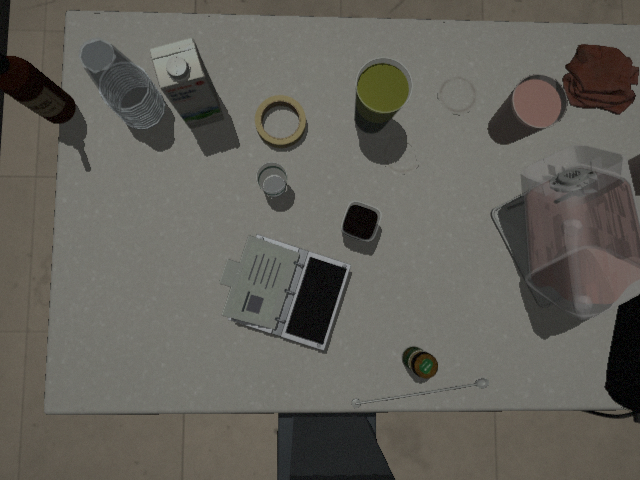

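The scene view shows the stand around (325,300), the card ajar on its left with its tab at (258,283). The top view shows the stand around (290,292) and the tab at (231,272). The glass is at (272,180), the tub at (361,222) and the jar at (420,362). I'll enlarge the stand for its corners.

Run:
```python
import cv2,numpy as np
a=cv2.imread('pics/top0.png')[215:365,205:365]; b=cv2.imread('pics/scene0.png')[240:360,240:400]
cv2.imwrite('pics/c0.png',cv2.resize(a,None,fx=4,fy=4,interpolation=2)[:600]); cv2.imwrite('pics/c1.png',cv2.resize(b,None,fx=5,fy=5,interpolation=2))
```

```text
(no output)
```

View pics/c0.png

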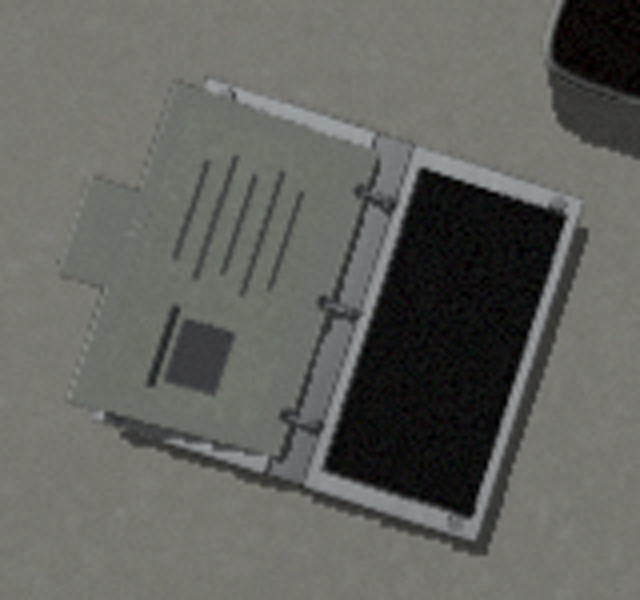

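View pics/c1.png

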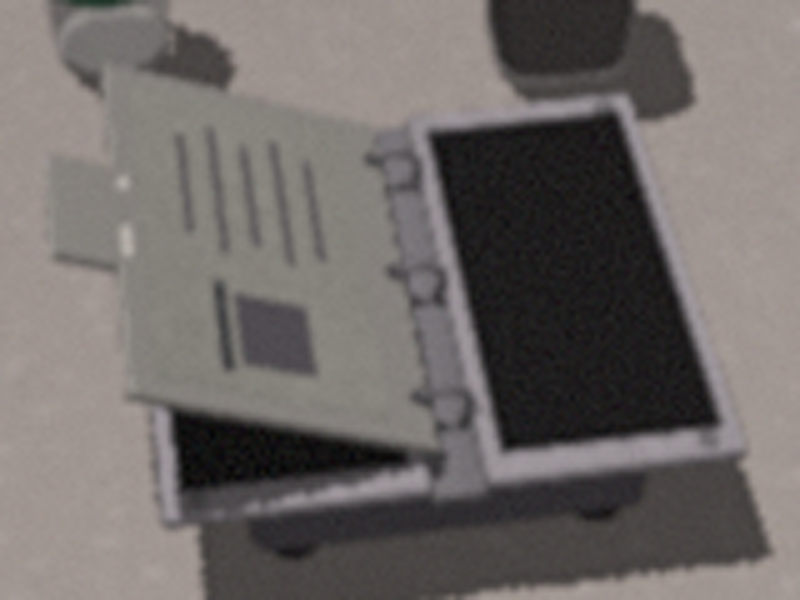

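The crops show the right bed's outer corners at top pixels (350,265) and (324.5,350), and the spine ends at (304,251) and (277.5,334.5). The tab tip corners are at top (229,259.5) and (220.5,284), and at scene (250,271.5) and (251,291.5). I'll triangulate from these.

```bash
cat >> h.py <<'E'
def tri(c1,p1,c2,p2):
    o1,d1=ray(c1,*p1);o2,d2=ray(c2,*p2)
    s=np.linalg.lstsq(np.c_[d1,-d2],o2-o1,rcond=None)[0]; a,b=o1+d1*s[0],o2+d2*s[1]
    return (a+b)/2,np.linalg.norm(a-b)
E
python3 - <<'E'
from h import *
s=cam('scene');t=cam('top')
R=[onz(t,350,265,.048),onz(t,324.5,350,.048)]; S=[onz(t,304,250.8,.048),onz(t,277.5,334.5,.048)]
for p in R+S: print(p.round(4))
# right corners by two views too
print(tri(t,(350,265),s,(240+630/5,240+97/5)),tri(t,(324.5,350),s,(240+745/5,240+452/5)))
T=[tri(t,(229.25,259.5),s,(250,271.4)),tri(t,(220.5,283.75),s,(251,291.6))]; print(T)
x=(R[0]-R[1])[:2]+(S[0]-S[1])[:2]; x/=np.linalg.norm(x); y=np.array([-x[1],x[0]])
print('len',np.linalg.norm(R[0]-R[1]),'yaw',np.degrees(np.arctan2(x[1],x[0])))
c1=(R[0]+R[1])[:2]/2+.095*y; c2=(S[0]+S[1])[:2]/2; print('centre',c1,c2)
c=(c1+c2)/2
for p,_ in T: d=p[:2]-c; print('tab',d@x,d@y,p[2],np.degrees(np.arctan2(p[2]-.05,d@y)),np.hypot(p[2]-.05,d@y))
print('glass',onz(t,272,190,0),'tub',onz(t,361,222,.075),'jar',onz(t,424,366,.105))
E
```

```text
[0.5764 0.0011 0.048 ]
[0.4171 0.0498 0.048 ]
[0.6033 0.089  0.048 ]
[0.446  0.1379 0.048 ]
(array([0.57670409, 0.00117615, 0.04562501]), np.float64(0.0007016010436250748)) (array([0.41771701, 0.05148309, 0.04389569]), np.float64(0.004397897894843913))
[(array([0.58409627, 0.22321196, 0.10549334]), np.float64(0.004131984250157984)), (array([0.54125254, 0.23741933, 0.10547113]), np.float64(0.0035007077094367203))]
len 0.1666329112252134 yaw -17.14252862090254
centre [0.52475001 0.11626064] [0.52465028 0.11345162]
tab 0.02481957700835361 0.12104905890769097 0.10549333952811846 24.628462215032734 0.13316300309928683
tab -0.020308418908891943 0.12199708533125367 0.10547113295133648 24.450926407432117 0.1340161759647918
glass [0.72996855 0.15404962 0.        ] tub [ 0.65566883 -0.01704614  0.075     ] jar [ 0.39640031 -0.12299756  0.105     ]
```

Yaw is −17.1°, the stand centre is (0.525, 0.115) and the card is at about 24.5°. I'll shut the fingers, tilt the tool, go under the tab from the left, and lift along the arc.

Request:
jog_arm([
  {"fingers":0,"x":-40,"y":-14},
  {"fingers":0,"x":-40,"y":-14},
  {"fingers":0,"x":-40,"y":-14},
  {"fingers":0,"x":-40,"y":-14},
  {"fingers":0,"x":-40,"y":-14},
  {"fingers":0,"x":-40,"y":-14},
  {"fingers":0,"x":-40,"y":-14},
  {"fingers":0,"x":-40,"y":-14},
])

```text
invalid input
```

Request:
jog_arm([
  {"fingers":0,"az":-8},
  {"fingers":0,"ax":7},
  {"fingers":0,"ax":7},
  {"fingers":0,"ax":7},
  {"fingers":0,"ax":7},
  {"fingers":0,"ax":7},
  {"fingers":0,"ax":7},
  {"fingers":0,"ax":3},
])

```text
invalid input
```

```bash
cat >> h.py <<'E'
from scipy.spatial.transform import Rotation as Ro
C=np.array([.5247,.115,0]); W=np.radians(-17.14)
SX=np.array([np.cos(W),np.sin(W),0]);SY=np.array([-np.sin(W),np.cos(W),0])
def st():
    o=bot.get_obs();p=np.array(o['eef_pos']);w,x,y,z=o['tool_rot'];M=Ro.from_quat([x,y,z,w]).as_matrix()
    d=p-C; s=np.array([d@SX,d@SY,p[2]]); zz=M[:,2]; f=np.array(o['contact_force'])
    print('t',round(o['t'],2),'stand xyz',s.round(4),'tilt',np.degrees(np.arctan2(-zz@SY,-zz[2])).round(1),'lean x',np.degrees(np.arcsin(zz@SX)).round(1),'yaw err',np.degrees(np.arctan2(M[:,1]@SX,M[:,1]@SY)).round(1),'F',np.round([f@SX,f@SY,f[2]],1),'q',np.round(o['q'],2))
    return s,M
def want(x,y,z,tilt):
    s,M=st(); d=np.array([x,y,z])-s; dw=d[0]*SX+d[1]*SY+np.array([0,0,d[2]])
    a=np.radians(tilt); Y=SY*np.cos(a)-np.array([0,0,np.sin(a)]); Z=-SY*np.sin(a)-np.array([0,0,np.cos(a)])
    G=np.c_[-SX,Y,Z]
    print('shift(mm, tool)',(M.T@dw*1000).round(1),'turn',np.degrees(Ro.from_matrix(M.T@G).as_rotvec()).round(1))
E
python3 -c "
from h import *
want(0,.21,.15,45);want(0,.19,.085,45)"
```

```text
t 0.2 stand xyz [-0.3743  0.4037  0.2307] tilt 0.1 lean x -0.0 yaw err 7.9 F [-1.   0.5 -0.2] q [-1.24  0.48  0.02  1.56 -0.01  1.11 -0.08]
shift(mm, tool) [-397.4 -140.    80.9] turn [44.9 -3.1 -7.5]
t 0.2 stand xyz [-0.3743  0.4037  0.2307] tilt 0.1 lean x -0.0 yaw err 7.9 F [-1.   0.5 -0.2] q [-1.24  0.48  0.02  1.56 -0.01  1.11 -0.08]
shift(mm, tool) [-400.2 -159.7  145.9] turn [44.9 -3.1 -7.5]
```

Request:
jog_arm([
  {"fingers":0,"x":-40,"y":-14,"z":0,"ax":0,"ay":0,"az":0},
  {"fingers":0,"x":-40,"y":-14,"z":0,"ax":0,"ay":0,"az":0},
  {"fingers":0,"x":-40,"y":-14,"z":0,"ax":0,"ay":0,"az":0},
  {"fingers":0,"x":-40,"y":-14,"z":0,"ax":0,"ay":0,"az":0},
  {"fingers":0,"x":-40,"y":-14,"z":0,"ax":0,"ay":0,"az":0},
  {"fingers":0,"x":-40,"y":-14,"z":0,"ax":0,"ay":0,"az":0},
  {"fingers":0,"x":-40,"y":-14,"z":0,"ax":0,"ay":0,"az":0},
  {"fingers":0,"x":-40,"y":-14,"z":0,"ax":0,"ay":0,"az":0},
])

```text
t: 1.0
eef_pos: [0.5295, 0.3728, 0.2312]
tool_rot: [-0.0, 0.217, 0.976, -0.0]
contact_force: [-0.0, 0.3, -0.6]
gripper_width: 0.003
grasp_force: 0.0
```

Request:
jog_arm([
  {"fingers":0,"x":-35,"y":0,"z":0,"ax":0,"ay":0,"az":-8},
  {"fingers":0,"x":-30,"y":0,"z":0,"ax":7,"ay":0,"az":0},
  {"fingers":0,"x":0,"y":0,"z":0,"ax":7,"ay":0,"az":0},
  {"fingers":0,"x":0,"y":0,"z":0,"ax":7,"ay":0,"az":0},
  {"fingers":0,"x":0,"y":0,"z":0,"ax":7,"ay":0,"az":0},
  {"fingers":0,"x":0,"y":0,"z":0,"ax":7,"ay":0,"az":0},
  {"fingers":0,"x":0,"y":0,"z":0,"ax":7,"ay":0,"az":0},
  {"fingers":0,"x":0,"y":0,"z":0,"ax":3,"ay":0,"az":0},
])

```text
t: 1.8
eef_pos: [0.5876, 0.3524, 0.2284]
tool_rot: [-0.058, 0.135, 0.913, -0.381]
contact_force: [-0.2, -0.5, -0.6]
gripper_width: -0.001
grasp_force: 0.0
```

```bash
python3 -c "
from h import *
want(0,.21,.085,45);want(0,.19,.065,45)"
```

```text
t 1.8 stand xyz [-0.0098  0.2454  0.2284] tilt 45.4 lean x 0.0 yaw err -0.4 F [-0.1 -0.6 -0.6] q [-0.9   0.92  0.24  1.03  0.23  1.89  0.59]
shift(mm, tool) [-10.1  77.1 125.9] turn [-0.4  0.   0.3]
t 1.8 stand xyz [-0.0098  0.2454  0.2284] tilt 45.4 lean x 0.0 yaw err -0.4 F [-0.1 -0.6 -0.6] q [-0.9   0.92  0.24  1.03  0.23  1.89  0.59]
shift(mm, tool) [-10.1  77.3 154.2] turn [-0.4  0.   0.3]
```

Request:
jog_arm([
  {"fingers":0,"x":-2,"y":12,"z":12,"ax":0,"ay":0,"az":0},
  {"fingers":0,"x":-2,"y":12,"z":18,"ax":0,"ay":0,"az":0},
  {"fingers":0,"x":-2,"y":12,"z":18,"ax":0,"ay":0,"az":0},
  {"fingers":0,"x":-2,"y":12,"z":18,"ax":0,"ay":0,"az":0},
  {"fingers":0,"x":-2,"y":12,"z":18,"ax":0,"ay":0,"az":0},
  {"fingers":0,"x":0,"y":12,"z":18,"ax":0,"ay":0,"az":0},
  {"fingers":0,"x":0,"y":5,"z":18,"ax":0,"ay":0,"az":0},
  {"fingers":0,"x":0,"y":0,"z":0,"ax":0,"ay":0,"az":0},
])

```text
t: 2.6
eef_pos: [0.5884, 0.3158, 0.0894]
tool_rot: [-0.059, 0.138, 0.913, -0.38]
contact_force: [-0.8, -0.7, 0.5]
gripper_width: 0.003
grasp_force: 0.0
```

```bash
python3 -c "
from h import *
want(0,.19,.065,45);want(0,.118,.065,45);cam('scene','s1.png')"
```

```text
t 2.6 stand xyz [0.0017 0.2107 0.0894] tilt 45.2 lean x -0.2 yaw err -0.1 F [-0.6 -0.9  0.5] q [-0.87  1.01  0.22  1.18  0.22  1.65  0.53]
shift(mm, tool) [ 1.6  2.8 31.9] turn [-0.2 -0.2  0. ]
t 2.6 stand xyz [0.0017 0.2107 0.0894] tilt 45.2 lean x -0.2 yaw err -0.1 F [-0.6 -0.9  0.5] q [-0.87  1.01  0.22  1.18  0.22  1.65  0.53]
shift(mm, tool) [  1.5 -48.   83. ] turn [-0.2 -0.2  0. ]
```

View pics/s1.png

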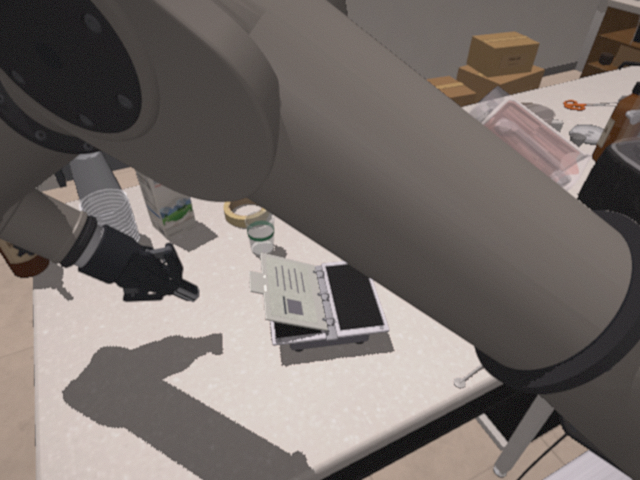

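The tool is at 45° left of the tab (fingertip at about (190,292)) and the scene is undisturbed. Next I go under the tab.

Request:
jog_arm([
  {"fingers":0,"x":1,"y":0,"z":15,"ax":0,"ay":0,"az":0},
  {"fingers":0,"x":0,"y":0,"z":16,"ax":0,"ay":0,"az":0},
  {"fingers":0,"x":0,"y":-8,"z":10,"ax":0,"ay":0,"az":0},
  {"fingers":0,"x":0,"y":-10,"z":11,"ax":0,"ay":0,"az":0},
  {"fingers":0,"x":0,"y":-10,"z":11,"ax":0,"ay":0,"az":0},
  {"fingers":0,"x":0,"y":-10,"z":10,"ax":0,"ay":0,"az":0},
  {"fingers":0,"x":0,"y":-10,"z":10,"ax":0,"ay":0,"az":0},
  {"fingers":0,"x":0,"y":0,"z":0,"ax":0,"ay":0,"az":0},
])

```text
t: 3.45
eef_pos: [0.562, 0.2288, 0.0689]
tool_rot: [-0.056, 0.139, 0.914, -0.378]
contact_force: [0.2, 1.0, -0.5]
gripper_width: -0.001
grasp_force: 0.0
```

Run:
```python
from h import *
s,M=st()
h=.0145
# planned waypoints: theta, rho, tilt -> TCP (y,z) ; then tool-frame increments
prev=(s[1],s[2]);pt=45
for th,rho,ti in [(30,.118,45),(38,.118,45),(46,.118,45),(54,.118,45),(62,.116,40),(70,.114,34),(78,.112,28),(86,.11,22),(94,.108,16),(102,.106,10),(110,.104,5),(118,.102,0),(126,.1,0),(134,.097,0),(142,.094,0),(150,.09,0),(158,.086,0),(166,.082,0),(172,.078,0)]:
    T,a=np.radians(th),np.radians(ti)
    K=np.array([0,.05])+rho*np.array([np.cos(T),np.sin(T)])-.002*np.array([-np.sin(T),np.cos(T)])
    P=K+h*np.array([np.cos(a),-np.sin(a)])
    b=np.radians(pt); d=(P-prev)*1000
    print(th,ti,P.round(3),'y',round(d@[np.cos(b),-np.sin(b)],1),'z',round(d@[-np.sin(b),-np.cos(b)],1),'ax',ti-pt)
    prev=P;pt=ti
```

```text
t 3.45 stand xyz [0.0021 0.1197 0.0689] tilt 44.9 lean x 0.0 yaw err 0.2 F [-0.1  1.  -0.5] q [-0.84  0.92  0.23  1.43  0.25  1.47  0.52]
30 45 [0.113 0.097] y -24.3 z -15.5 ax 0
38 45 [0.104 0.111] y -16.1 z -3.4 ax 0
46 45 [0.094 0.123] y -16.4 z -1.1 ax 0
54 45 [0.081 0.134] y -16.4 z 1.2 ax 0
62 40 [0.067 0.142] y -15.6 z 4.1 ax -5
70 34 [0.053 0.148] y -15.0 z 4.6 ax -6
78 28 [0.038 0.152] y -14.5 z 5.0 ax -6
86 22 [0.023 0.154] y -14.0 z 5.4 ax -6
94 16 [0.008 0.154] y -13.5 z 5.8 ax -6
102 10 [-0.006  0.152] y -13.0 z 6.1 ax -6
110 5 [-0.019  0.147] y -12.5 z 6.7 ax -5
118 0 [-0.032  0.141] y -11.8 z 7.2 ax -5
126 0 [-0.043  0.132] y -11.0 z 8.9 ax 0
134 0 [-0.051  0.121] y -8.8 z 10.9 ax 0
142 0 [-0.058  0.109] y -6.9 z 11.7 ax 0
150 0 [-0.062  0.097] y -4.1 z 12.7 ax 0
158 0 [-0.064  0.084] y -2.0 z 12.7 ax 0
166 0 [-0.065  0.072] y -0.1 z 12.3 ax 0
172 0 [-0.062  0.063] y 2.1 z 8.9 ax 0
```

Request:
jog_arm([
  {"fingers":0,"x":0,"y":-12,"z":-8,"ax":0,"ay":0,"az":0},
  {"fingers":0,"x":0,"y":-12,"z":-8,"ax":0,"ay":0,"az":0},
  {"fingers":0,"x":0,"y":-8,"z":-2,"ax":0,"ay":0,"az":0},
  {"fingers":0,"x":0,"y":-8,"z":-1,"ax":0,"ay":0,"az":0},
  {"fingers":0,"x":0,"y":-8,"z":-1,"ax":0,"ay":0,"az":0},
  {"fingers":0,"x":0,"y":-8,"z":0,"ax":0,"ay":0,"az":0},
  {"fingers":0,"x":0,"y":-8,"z":0,"ax":0,"ay":0,"az":0},
  {"fingers":0,"x":0,"y":-8,"z":1,"ax":0,"ay":0,"az":0},
])

```text
t: 4.25
eef_pos: [0.5501, 0.194, 0.1319]
tool_rot: [-0.057, 0.137, 0.914, -0.378]
contact_force: [-0.4, 0.4, -0.4]
gripper_width: -0.001
grasp_force: 0.5
```

```bash
python3 -c "
from h import *
want(0,.081,.134,45);a=cam('scene')['pixels'][:,:,::-1];b=cam('top')['pixels'][:,:,::-1]
cv2.imwrite('pics/p2.png',cv2.resize(np.hstack([a[200:400,150:450],b[180:380,170:470]]),(800,267)))"
```

```text
t 4.25 stand xyz [0.001  0.083  0.1319] tilt 45.0 lean x 0.0 yaw err -0.1 F [-0.5  0.3 -0.4] q [-0.83  0.8   0.25  1.51  0.28  1.5   0.56]
shift(mm, tool) [ 1.  -2.9 -0.1] turn [-0.  0.  0.]
```

View pics/p2.png

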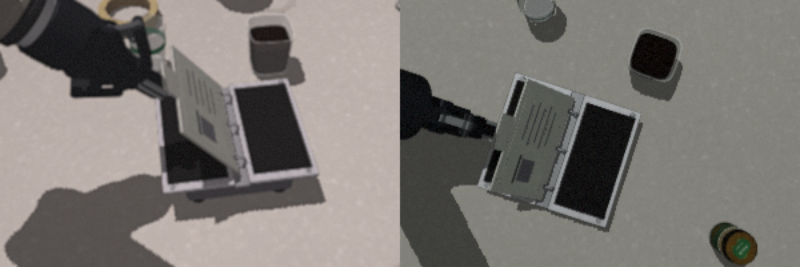

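The card has been lifted to about 50°, with the fingertips behind the tab at (170,90) in the left half, and the stand hasn't moved. I'll carry on over the top.

Request:
jog_arm([
  {"fingers":0,"x":1,"y":-10,"z":2,"ax":-3,"ay":0,"az":0},
  {"fingers":0,"x":0,"y":-9,"z":2,"ax":-3,"ay":0,"az":0},
  {"fingers":0,"x":0,"y":-8,"z":2,"ax":-3,"ay":0,"az":0},
  {"fingers":0,"x":0,"y":-7,"z":2,"ax":-3,"ay":0,"az":0},
  {"fingers":0,"x":0,"y":-7,"z":2,"ax":-3,"ay":0,"az":0},
  {"fingers":0,"x":0,"y":-7,"z":3,"ax":-3,"ay":0,"az":0},
  {"fingers":0,"x":0,"y":-7,"z":3,"ax":-3,"ay":0,"az":0},
  {"fingers":0,"x":0,"y":-7,"z":3,"ax":-3,"ay":0,"az":0},
])

```text
t: 5.15
eef_pos: [0.5315, 0.1368, 0.1515]
tool_rot: [-0.027, 0.146, 0.973, -0.179]
contact_force: [1.0, 1.2, 0.7]
gripper_width: 0.0
grasp_force: 0.4
```

```bash
python3 -c "
from h import *
want(0,.023,.154,21)"
```

```text
t 5.15 stand xyz [1.000e-04 2.280e-02 1.515e-01] tilt 20.9 lean x 0.0 yaw err -0.1 F [0.6 1.4 0.7] q [-0.66  0.5   0.2   1.8   0.18  1.12  0.7 ]
shift(mm, tool) [ 0.1 -0.7 -2.4] turn [0.1 0.  0.1]
```

Request:
jog_arm([
  {"fingers":0,"x":0,"y":-7,"z":1,"ax":-3,"ay":0,"az":0},
  {"fingers":0,"x":0,"y":-7,"z":2,"ax":-3,"ay":0,"az":0},
  {"fingers":0,"x":0,"y":-7,"z":3,"ax":-3,"ay":0,"az":0},
  {"fingers":0,"x":0,"y":-6,"z":3,"ax":-3,"ay":0,"az":0},
  {"fingers":0,"x":0,"y":-6,"z":3,"ax":-3,"ay":0,"az":0},
  {"fingers":0,"x":0,"y":-6,"z":3,"ax":-3,"ay":0,"az":0},
  {"fingers":0,"x":0,"y":-6,"z":4,"ax":-3,"ay":0,"az":0},
  {"fingers":0,"x":0,"y":-6,"z":4,"ax":0,"ay":0,"az":0},
])

```text
t: 5.95
eef_pos: [0.5155, 0.0838, 0.1384]
tool_rot: [-0.0, 0.15, 0.989, -0.0]
contact_force: [-0.9, 0.0, 0.8]
gripper_width: -0.001
grasp_force: 0.3
```

```bash
python3 -c "
from h import *
want(0,-.032,.141,0);want(0,-.058,.109,0);a=cam('scene')['pixels'][:,:,::-1];b=cam('top')['pixels'][:,:,::-1]
cv2.imwrite('pics/p3.png',cv2.resize(np.hstack([a[200:400,150:450],b[180:380,170:470]]),(800,267)))"
```

```text
t 5.95 stand xyz [ 0.0004 -0.0325  0.1384] tilt 0.0 lean x -0.0 yaw err 0.1 F [-0.9 -0.2  0.8] q [-0.38  0.34  0.12  2.01 -0.06  0.79  1.04]
shift(mm, tool) [ 0.4  0.5 -2.6] turn [-0.  -0.  -0.1]
t 5.95 stand xyz [ 0.0004 -0.0325  0.1384] tilt 0.0 lean x -0.0 yaw err 0.1 F [-0.9 -0.2  0.8] q [-0.38  0.34  0.12  2.01 -0.06  0.79  1.04]
shift(mm, tool) [  0.3 -25.5  29.4] turn [-0.  -0.  -0.1]
```

View pics/p3.png

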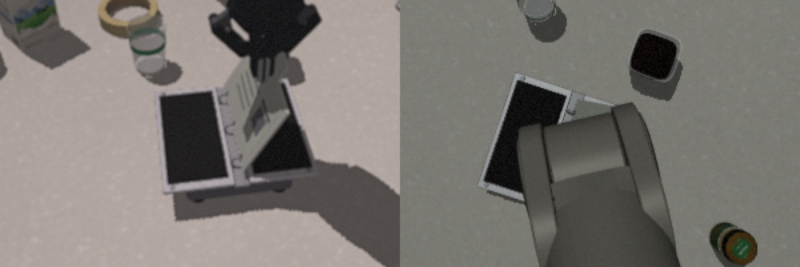

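The card is past upright at about 120°, with the fingertips on its back face and the stand in place. Next I push it down.

Request:
jog_arm([
  {"fingers":0,"x":0,"y":-6,"z":3,"ax":0,"ay":0,"az":0},
  {"fingers":0,"x":0,"y":-5,"z":4,"ax":0,"ay":0,"az":0},
  {"fingers":0,"x":0,"y":-4,"z":5,"ax":0,"ay":0,"az":0},
  {"fingers":0,"x":0,"y":-4,"z":6,"ax":0,"ay":0,"az":0},
  {"fingers":0,"x":0,"y":-4,"z":6,"ax":0,"ay":0,"az":0},
  {"fingers":0,"x":0,"y":-3,"z":6,"ax":0,"ay":0,"az":0},
  {"fingers":0,"x":0,"y":-2,"z":6,"ax":0,"ay":0,"az":0},
  {"fingers":0,"x":0,"y":-2,"z":6,"ax":0,"ay":0,"az":0},
])

```text
t: 6.85
eef_pos: [0.507, 0.0573, 0.0958]
tool_rot: [-0.0, 0.149, 0.989, -0.0]
contact_force: [0.5, -0.0, 0.3]
gripper_width: 0.004
grasp_force: 0.3
```

Request:
jog_arm([
  {"fingers":0,"x":0,"y":-1,"z":6,"ax":0,"ay":0,"az":0},
  {"fingers":0,"x":0,"y":0,"z":6,"ax":0,"ay":0,"az":0},
  {"fingers":0,"x":0,"y":0,"z":6,"ax":0,"ay":0,"az":0},
  {"fingers":0,"x":0,"y":0,"z":5,"ax":0,"ay":0,"az":0},
  {"fingers":0,"x":0,"y":0,"z":5,"ax":0,"ay":0,"az":0},
  {"fingers":0,"x":0,"y":0,"z":4,"ax":0,"ay":0,"az":0},
  {"fingers":0,"x":0,"y":0,"z":0,"ax":0,"ay":0,"az":0},
  {"fingers":0,"x":0,"y":0,"z":0,"ax":0,"ay":0,"az":0},
])

```text
t: 7.65
eef_pos: [0.5068, 0.0566, 0.0643]
tool_rot: [-0.0, 0.149, 0.989, 0.0]
contact_force: [-0.2, 0.2, -0.3]
gripper_width: -0.0
grasp_force: 0.0
```

```bash
python3 -c "
from h import *
want(0,-.063,.052,0)"
```

```text
t 7.65 stand xyz [ 0.0001 -0.061   0.0643] tilt -0.0 lean x -0.0 yaw err -0.1 F [-0.2  0.1 -0.3] q [-0.32  0.45  0.11  2.09 -0.08  0.61  1.12]
shift(mm, tool) [ 0.1 -2.  12.3] turn [ 0.  -0.   0.1]
```

Request:
jog_arm([
  {"fingers":0,"x":0,"y":0,"z":3,"ax":0,"ay":0,"az":0},
  {"fingers":0,"x":0,"y":0,"z":3,"ax":0,"ay":0,"az":0},
  {"fingers":0,"x":0,"y":0,"z":2,"ax":0,"ay":0,"az":0},
  {"fingers":0,"x":0,"y":0,"z":2,"ax":0,"ay":0,"az":0},
  {"fingers":0,"x":0,"y":0,"z":1,"ax":0,"ay":0,"az":0},
  {"fingers":0,"x":0,"y":0,"z":0,"ax":0,"ay":0,"az":0},
  {"fingers":0,"x":0,"y":0,"z":0,"ax":0,"ay":0,"az":0},
  {"fingers":0,"x":0,"y":0,"z":0,"ax":0,"ay":0,"az":0},
])

```text
t: 8.45
eef_pos: [0.5069, 0.0567, 0.0535]
tool_rot: [0.0, 0.149, 0.989, 0.0]
contact_force: [-0.0, 0.7, 0.3]
gripper_width: -0.001
grasp_force: 0.0
```

Request:
jog_arm([
  {"fingers":0,"x":0,"y":0,"z":1,"ax":0,"ay":0,"az":0},
  {"fingers":0,"x":0,"y":0,"z":0.5,"ax":0,"ay":0,"az":0},
  {"fingers":0,"x":0,"y":0,"z":0.5,"ax":0,"ay":0,"az":0},
  {"fingers":0,"x":0,"y":0,"z":0,"ax":0,"ay":0,"az":0},
  {"fingers":0,"x":0,"y":0,"z":0,"ax":0,"ay":0,"az":0},
  {"fingers":0,"x":0,"y":0,"z":0,"ax":0,"ay":0,"az":0},
  {"fingers":0,"x":0,"y":0,"z":0,"ax":0,"ay":0,"az":0},
  {"fingers":0,"x":0,"y":0,"z":0,"ax":0,"ay":0,"az":0},
])

```text
t: 9.25
eef_pos: [0.507, 0.0566, 0.052]
tool_rot: [0.0, 0.149, 0.989, 0.0]
contact_force: [-1.9, 0.8, 7.8]
gripper_width: -0.001
grasp_force: 3.8
```

There is 7.8 N at z = 0.052, so the card is flat against the bed. I'll retreat and check.

Request:
jog_arm([
  {"fingers":0,"x":0,"y":0,"z":-5,"ax":0,"ay":0,"az":0},
  {"fingers":0,"x":0,"y":0,"z":-20,"ax":0,"ay":0,"az":0},
  {"fingers":0,"x":0,"y":0,"z":-40,"ax":0,"ay":0,"az":0},
  {"fingers":0,"x":0,"y":0,"z":-40,"ax":0,"ay":0,"az":0},
  {"fingers":0,"x":0,"y":20,"z":-30,"ax":0,"ay":0,"az":0},
  {"fingers":0,"x":0,"y":40,"z":0,"ax":0,"ay":0,"az":0},
  {"fingers":0,"x":0,"y":40,"z":0,"ax":0,"ay":0,"az":0},
  {"fingers":0,"x":0,"y":40,"z":0,"ax":0,"ay":0,"az":0},
])

```text
t: 10.05
eef_pos: [0.5484, 0.1917, 0.1871]
tool_rot: [0.0, 0.149, 0.989, 0.0]
contact_force: [-0.3, -0.4, -0.9]
gripper_width: -0.005
grasp_force: 0.0
```

Request:
jog_arm([
  {"fingers":0,"x":0,"y":40,"z":0,"ax":0,"ay":0,"az":0},
  {"fingers":0,"x":0,"y":40,"z":0,"ax":0,"ay":0,"az":0},
  {"fingers":0,"x":0,"y":40,"z":0,"ax":0,"ay":0,"az":0},
  {"fingers":0,"x":0,"y":40,"z":0,"ax":0,"ay":0,"az":0},
  {"fingers":0,"x":0,"y":40,"z":0,"ax":0,"ay":0,"az":0},
  {"fingers":0,"x":0,"y":30,"z":0,"ax":0,"ay":0,"az":0},
  {"fingers":0,"x":0,"y":0,"z":0,"ax":0,"ay":0,"az":0},
  {"fingers":0,"x":0,"y":0,"z":0,"ax":0,"ay":0,"az":0},
])

```text
t: 10.85
eef_pos: [0.6151, 0.4104, 0.1857]
tool_rot: [-0.0, 0.148, 0.989, -0.001]
contact_force: [0.5, -0.5, -0.2]
gripper_width: 0.001
grasp_force: 0.0
```

```bash
python3 -c "
from h import *
st();a=cam('scene')['pixels'][:,:,::-1];b=cam('top')['pixels'][:,:,::-1]
cv2.imwrite('pics/p4.png',cv2.resize(np.hstack([a[200:400,200:400],b[200:400,200:400]]),(800,400),interpolation=2))"
```

```text
t 10.85 stand xyz [-0.0006  0.3089  0.1857] tilt 0.1 lean x -0.0 yaw err -0.1 F [ 0.6 -0.3 -0.2] q [-0.72  0.62  0.07  1.42 -0.05  1.1   0.63]
```

View pics/p4.png

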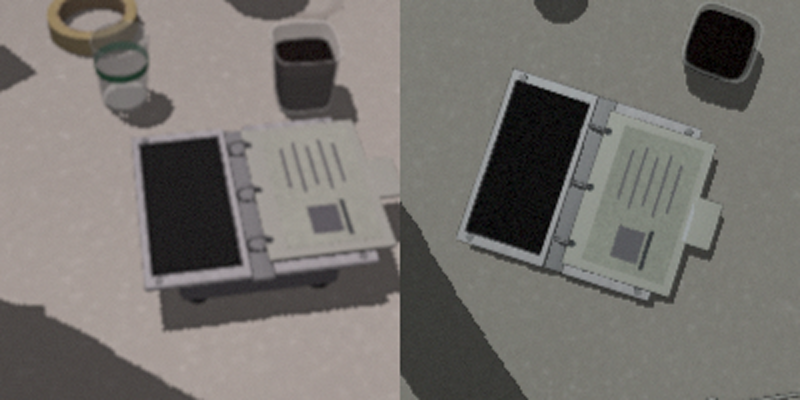

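The card now lies on the right bed, with the tab's outer corners at top pixels (361,302) and (354,325). The neighbours are untouched. A numeric flatness check follows.

```bash
python3 -c "
from h import *
t=cam('top')
for u,v in((361,302),(354,325),(557.5/1-200,272)):
  for z in(.050,.065):
    d=onz(t,u,v,z)-C; print(u,v,z,'x',(d@SX).round(4),'y',(d@SY).round(4))
for z in (.05,.065,.08):
  yy=-np.sqrt(.135**2-(z-.05)**2); print(z,[np.round(proj(t,C+SX*x+SY*yy+[0,0,z]),1) for x in(.023,-.023)])
"
```

```text
361 302 0.05 x 0.0221 y -0.1337
361 302 0.065 x 0.022 y -0.1317
354 325 0.05 x -0.023 y -0.1334
354 325 0.065 x -0.0223 y -0.1314
357.5 272 0.05 x 0.0744 y -0.1109
357.5 272 0.065 x 0.0735 y -0.1093
0.05 [array([361.8, 301.7]), array([354.8, 325.2])]
0.065 [array([362.4, 301.9]), array([355.3, 325.8])]
0.08 [array([362.2, 301.8]), array([354.9, 326.2])]
```

```bash
python3 -c "
from station import bot
print(bot.hand_in())"
```

```text
the job is handed in; nothing more can be done
None
```

I pushed the card over the spine with shut fingertips and pressed it flat on the right bed (7.8 N at bed height); the stand, glass, tub and jar look undisturbed in the pictures, and I handed in at about 11 s (no verdict was shown).

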